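# Tip the turquoise hairpin tin out of its flush pocket and put it in the basket

### The arm

A 6-joint arm with a two-finger parallel gripper is mounted at the origin on the work surface. World frame = base frame: x ahead of the robot, y to its left, z up, the work surface at z = 0. Lengths are in m, angles in degrees, forces in N, time in s.
With the tool pointing down it reaches from about 0.25 to 0.725 m from the base axis. Payload 9.7 kg.
Tool frame: the origin (TCP) lies at the very end of the fingers, on their centre line; the grasp point (between the pads) lies 19 mm behind it; z points along the fingers, y is the line along which they close (so a half turn about z gives the same grasp; the last joint's range is limited). The gripper opens to 85 mm and grips with 20 to 120 N. Pads are 22 mm wide; open, the fingers measure 114 mm over their backs; the gripper's body (76 mm by 85 mm) begins 54 mm behind the grasp point. The pads swing forward as they close: fully open they stand 13 mm farther back than shut.
Start: joints at [-72.25, 4.979, 10.078, 95.1, 0, 90], TCP at [0.168, -0.524, 0.231] pointing down, gripper open.
Joint ranges: [-179.16, 179.16], [-48.56, 103.87], [-65.8, 70.77], [-126.05, 130.52], [-82.76, 87.17], [-180, 180]. Speed limits (degrees/s): [127.2, 127.2, 147.25, 180, 180, 180].

### API

Orientations are given as [roll, pitch, yaw] about the fixed x, y, z axes, in that order (R = Rz(yaw) Ry(pitch) Rx(roll)).
In Python, from workcell import bot gives the robot as it stands.
- The arm moves only by the tool arm_command, never from a script. Its argument "series" is a list of rows, each a list of 4 numbers: the shift along the tool's x, y, z in m, then the turn about the tool's z in rad. A call has exactly 5 rows; each row is the pose to reach, as a shift and turn from the pose commanded when the call began, along the tool's axes at that moment; what a row does not reach only later rows make up. A row lasts 1/10 s, in which the tool goes at most 50 mm and 8.59 degrees, less where a joint would pass 70% of its speed; a pose out of reach is approached as far as the arm can. A call with a gripper value outside its range is refused whole. "hand" is the finger opening in m, from 0 to 0.0854, set as the call begins (left out, the last holds). The fingers move at their own pace and stop on an object; "grip_force" is the grip in N (left out, the last holds). Time passes only in rows, so rows that repeat a pose let the fingers close, or fill a call up. It gives the time, the measured TCP pose, the force, the opening and the grip force at its end, in the units of the state.
- bot.get_obs(): the state, without advancing time (a new reading comes with each control period).
- bot.camera(name): name is "side" or "top"; returns a dict with "color" (480x640x3 uint8, blue, green, red), "camera_matrix" (3x3 intrinsics, pixels), "dist_coeffs" ([k1, k2, p1, p2, k3] as OpenCV has them; the pictures are not rectified), "xyz" and "orientation" of the camera in the world. Camera axes: x right, y up, looking along -z (the intrinsics and any distortion apply to the point x, -y, -z); pixel columns grow to the right and rows downward; lengths in m; the calibration is good to about 2 mm. A picture is of the moment at which its call begins. There is no depth.
- bot.job_done(): hands the job in; it is judged then, once.
Trained networks look in the newest picture that a camera, given by its name, has taken for a name from the list of things; names that differ only in an ending like _2 or _b are one class to them, and where a whole thing is asked for, a point or a joint stands for the part that bears it (a point fixed in the world has none). Each returns a list of dicts, best first, with "confidence" (0 to 1); they miss things now and then, are a little off and sometimes report something else, mostly with a low value. They report only what shows in the picture. A call takes as long as a camera call. They do not tell look-alikes from the thing itself.
- bot.find_in(camera, target): "location" ([column, row] in pixels, amid what is visible of it).
- bot.mark_of(camera, target): "location" ([column, row] in pixels: a listed point, or the origin of a listed thing).
The state is a dict: "time": time; "q": joint angles; "qd": joint speeds; "joint_efforts": joint torques, N m; "ee_pos": TCP position; "tcp_rot": TCP orientation; "wrist_force": force on the tool from outside, world axes, zero at the start; "torque": the same for the moment, N m; "opening": finger opening in m; "grasp_force": force on a finger pad.
Only numpy, scipy, OpenCV 4.12 (cv2) and the standard library are available. Lean on these libraries where they do the work, as an engineer would, in place of code of your own. Each camera call takes 0.05 s, during which the arm holds its last target. There are 200 camera calls.

### The job

Get the turquoise hairpin tin out of the white fitted organiser: press down on its end beside the black dot so that its other end tips up out of the pocket, then grip it by the raised end and put it in the black wire basket, lying flat on the basket floor. Leave the red tin as it is, flush in its pocket.

Things in the scene. Friction and masses are not known exactly. Their poses are not given: they have to be found in the camera images.
- tin_teal: Turquoise flat tin, 90 (x) x 44 (y) x 20 mm (z), 60 to 130 g; origin: centre of its underside. It starts flush in a pocket, side gaps 3 mm: no grip. Press its top 10 mm from its +x end (black dot) down 18 mm: past 17 degrees it topples and stays tipped 35 degrees against the +x wall. Its -x end rises: corners 6 and 22 mm above the organiser's top, 34 and 23 mm to -x of the tin's first centre.
- tin_red: Red tin of the same size and form, flush in another pocket of the organiser and pointing the same way; origin at the centre of its underside. To be left alone.
- organiser: Fixed white block, 128 (x) x 214 (y) x 60 mm tall; origin: on the table under the middle pocket's tin place. Three pockets 100 x 50 mm at y = -66, 0, 66 mm, the middle one empty; 10 mm black dots on the rim at their +x ends. In each a flat seat 40 mm above the table runs from x = -49 to 3 mm, then a 35 degree ramp falls to the +x wall (x = 51 mm). A tin rocks over the seat's edge.
- basket: Fixed open black wire basket, 240 mm (its x) by 190 mm (its y), 60 mm tall, walls 4 mm, flat floor 4 mm thick, two small copper loops outside the long sides; origin at the centre of its underside, on the table, z up.
Not all that is in view belongs to the job. What is meant by the tin_teal is not green, and is the larger of those in its own colour.

How it is judged:
By the outcome, as a careful person would: the job done as asked, in the order asked, and still so for the second after the job is handed in, with the robot touching nothing.
It also fails if it takes over 48 s, if anything falls off the work surface, if the arm or the gripper's body presses on something with over 40 N, if the wrist force passes 120 N, or if a joint passes its speed limit or range.

## Working session

There is one attempt and no reset: what is moved stays moved. The work goes in short steps, Python scripts to look and compute and a tool call to move; the robot and the scene stay as the last step left them, time stands still between calls to the robot, and variables do not carry over. Pictures are saved under pics/ and viewed, at most 12 in all, crops included, and the job is handed in when it is done.

Besides the shell and the picture viewer there is one more tool, called after ">>>" by a JSON object that holds its "name" and its "arguments". arm_command: Moves the arm, as the interface text tells. Its arguments: {"type":"object","properties":{"series":{"type":"array"},"hand":{"type":"number"},"grip_force":{"type":"number"}},"required":["series"]}

```bash
mkdir -p pics
cat > h.py <<'E'
import numpy as np, cv2, pickle
from workcell import bot
from scipy.spatial.transform import Rotation as Ro
def cam(n):
    c=bot.camera(n); return c
def Rc(c):
    o=np.array(c["orientation"],float)
    return o if o.shape==(3,3) else Ro.from_euler('xyz',o,degrees=True).as_matrix()
def ray(c,px):
    u=cv2.undistortPoints(np.array([[px]],float),np.array(c["camera_matrix"]),np.array(c["dist_coeffs"]))[0,0]
    return np.array(c["xyz"]),Rc(c)@np.array([u[0],-u[1],-1])
def onz(c,px,z):
    o,d=ray(c,px); return (o+d*(z-o[2])/d[2])[:3]
def proj(c,P):
    p=(np.atleast_2d(P)-np.array(c["xyz"]))@Rc(c); p=p*[1,-1,-1]
    return cv2.projectPoints(p,np.zeros(3),np.zeros(3),np.array(c["camera_matrix"]),np.array(c["dist_coeffs"]))[0][:,0]
E
python3 - <<'E'
from h import *
for n in ("top","side"):
    c=cam(n); cv2.imwrite(f"pics/{n}0.png",c["color"]); print(n,c["xyz"],c["orientation"],np.array(c["camera_matrix"]).round(1).tolist(),c["dist_coeffs"])
    for t in ("tin_teal","tin_red","organiser","basket"):
        print(t,[(np.round(d["location"]).tolist(),round(d["confidence"],2)) for d in bot.find_in(n,t)],[(np.round(d["location"],1).tolist(),round(d["confidence"],2)) for d in bot.mark_of(n,t)])
print(bot.get_obs())
E
```

```text
top [ 0.43886762 -0.03814073  1.07614551] [  6.70957458  -0.23995709 -90.35285919] [[496.3, 0.0, 319.7], [0.0, 496.3, 235.0], [0.0, 0.0, 1.0]] [-0.0797262  0.         0.         0.         0.       ]
tin_teal [([448.0, 267.0], 0.97), ([393.0, 235.0], 0.71), ([455.0, 194.0], 0.65)] [([452.3, 196.7], 0.87), ([447.5, 266.4], 0.75), ([395.0, 236.8], 0.73)]
tin_red [([210.0, 243.0], 0.74), ([332.0, 249.0], 0.69)] [([331.7, 252.3], 0.59)]
organiser [([364.0, 241.0], 0.94)] [([359.3, 242.8], 0.63)]
basket [([209.0, 243.0], 0.76)] [([212.0, 242.3], 0.96)]
side [ 0.27675124 -0.50993135  0.76211505] [ 38.87791482  -0.04189603 -32.92356442] [[511.7, 0.0, 321.5], [0.0, 511.7, 247.1], [0.0, 0.0, 1.0]] [0.03883594 0.         0.         0.         0.        ]
tin_teal [([463.0, 376.0], 0.93), ([378.0, 422.0], 0.8), ([362.0, 324.0], 0.74)] [([460.4, 376.6], 0.97), ([361.7, 330.6], 0.67), ([307.8, 282.3], 0.33)]
tin_red [([304.0, 278.0], 0.78)] [([303.8, 278.8], 0.76)]
organiser [([335.0, 313.0], 0.65)] [([333.4, 318.7], 0.78)]
basket [([249.0, 199.0], 0.85)] [([248.6, 203.7], 0.57)]
{'time': 0.9, 'q': array([-7.22494781e+01,  4.97716869e+00,  1.00777548e+01,  9.51000314e+01,
       -3.02687852e-04,  9.00019992e+01]), 'qd': array([-0.01802421,  0.02429621, -0.0788698 ,  0.03363774, -0.08405295,
        0.08627046]), 'joint_efforts': array([ 3.55879805e-03, -5.20099640e+01,  4.64852285e+01,  1.71392545e-03,
        1.75203195e-04, -1.24906745e-05]), 'ee_pos': array([ 0.16767495, -0.5238049 ,  0.23129665]), 'tcp_rot': array([1.79999445e+02, 3.02668497e-04, 1.77485227e+01]), 'wrist_force': array([-0.54708538,  0.43251424, -0.19612642]), 'torque': array([-0.01104166,  0.00934061,  0.00111508]), 'grasp_force': 0.0, 'opening': 0.08539088684735899}
```

View pics/top0.png

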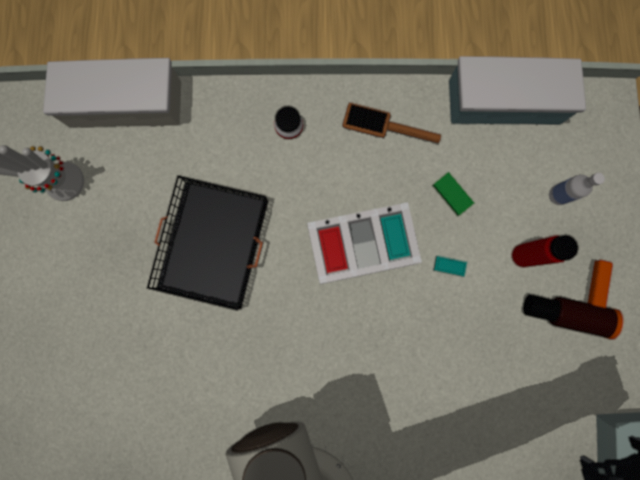

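View pics/side0.png

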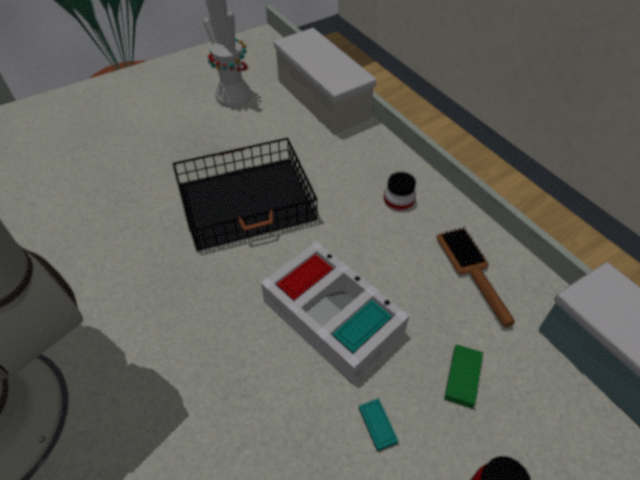

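Turquoise-class candidates in the top picture are (395,236), the large turquoise tin in the organiser pocket; (448,267), a small loose turquoise one; and (453,194), a green one. The pocketed one fits: it isn't green, and it's the larger turquoise. A crop will confirm this.

Run:
```python
from h import *
res={}
for n in ("top","side"):
    c=cam(n); im=c["color"]; hsv=cv2.cvtColor(im,cv2.COLOR_BGR2HSV)
    if n=="top":
        cr=cv2.resize(im[170:320,140:500],None,fx=2.2,fy=2.2,interpolation=cv2.INTER_CUBIC); cv2.imwrite("pics/crop1.png",cr)
    for nm,m in (("teal",cv2.inRange(hsv,(80,100,60),(100,255,255))),("red",cv2.inRange(hsv,(0,150,90),(8,255,255))|cv2.inRange(hsv,(172,150,90),(180,255,255)))):
        k,l,s,ce=cv2.connectedComponentsWithStats(m)
        for i in range(1,k):
            if s[i,4]<150: continue
            ys,xs=np.where(l==i)
            P=np.array([onz(c,(x,y),0.06)[:2] for x,y in zip(xs,ys)]).astype(np.float32)
            r=cv2.minAreaRect(P*1000); print(n,nm,ce[i].round(1),s[i,4],"rect mm",np.round(r[0],1),np.round(r[1],1),round(r[2],1),"cent",(P.mean(0)*1000).round(1))
    g=cv2.cvtColor(im,cv2.COLOR_BGR2GRAY)
    for p in ([(327,222),(358,215),(389,209)] if n=="top" else [(329,256),(357,278),(387,302)]):
        w=255.-g[p[1]-4:p[1]+5,p[0]-4:p[0]+5]; w=np.clip(w-150,0,None); yy,xx=np.mgrid[-4:5,-4:5]
        q=(p[0]+(w*xx).sum()/w.sum(),p[1]+(w*yy).sum()/w.sum()); print(n,"dot",np.round(q,1),(onz(c,q,0.06)[:2]*1000).round(1))
```

```text
top teal [394.8 236.3] 921 rect mm [ 555.2 -198.4] [89.4 44.4] 11.3 cent [ 555.  -198.4]
top teal [449.9 265.7] 440 rect mm [ 493.2 -311.3] [63.9 29.7] 78.3 cent [ 493.2 -311.2]
top red [332.5 249. ] 880 rect mm [529.5 -69.4] [87.8 42.5] 11.1 cent [529.3 -69.4]
top dot [327.3 222.4] [584.6 -59.1]
top dot [358.1 215.7] [ 598.3 -123.1]
top dot [389.2 209.6] [ 610.9 -188. ]
side teal [361.6 325.4] 1463 rect mm [ 553.3 -200.9] [91.8 45. ] 11.6 cent [ 552.3 -201.4]
side teal [377.8 424. ] 1050 rect mm [ 480.4 -338.2] [64.3 31.3] 77.7 cent [ 480.3 -338.7]
side red [304.3 276. ] 1074 rect mm [527.9 -71.5] [89.5 43. ] 11.6 cent [526.8 -71.7]
side dot [328.5 256.5] [583.6 -59.3]
side dot [356.5 278.4] [ 597.5 -123.8]
side dot [386.3 302.4] [ 610.4 -188.7]
```

View pics/crop1.png

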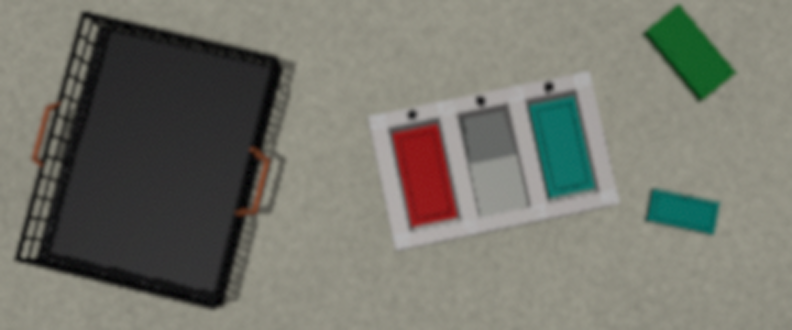

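The crop confirms it: the large turquoise tin sits in the right-hand pocket at crop (562,147), with its black dot at (549,87) on the far end. The small loose turquoise one and the green block are decoys. Next I'll get the basket pose and work out the move numbers.

```bash
cat >> h.py <<'E'
def delta(x,y,z,yaw,o=None):
    o=o or bot.get_obs(); R=Ro.from_euler('xyz',o["tcp_rot"],degrees=True).as_matrix()
    d=R.T@(np.array([x,y,z])-o["ee_pos"]); t=(o["tcp_rot"][2]-yaw+180)%360-180
    print("pos",(1e3*o["ee_pos"]).round(1),"rot",np.round(o["tcp_rot"],2),"t",round(o["time"],2),"F",np.round(o["wrist_force"],1),"grip",o["opening"],o["grasp_force"],"\n shift",d.round(4),"turn",np.deg2rad(t).round(4))
E
python3 - <<'E'
from h import *
c=cam("top")
for p in [(184,178),(272,199),(240,308),(149,288)]: print("rim",onz(c,p,0.06)[:2].round(3))
print("orig",onz(c,(212,242.3),0).round(3)); s=cam("side"); print(onz(s,(248.6,203.7),0).round(3))
delta(.5898,-.1924,.09,11.3)
E
```

```text
rim [0.681 0.241]
rim [0.634 0.056]
rim [0.41 0.12]
rim [0.451 0.308]
orig [0.551 0.192 0.   ]
[0.548 0.183 0.   ]
pos [ 167.7 -523.8  231.3] rot [-180.     -0.     17.75] t 1.1 F [ 0.4 -0.4 -0.2] grip 0.085482402534056 0.0 
 shift [ 0.5031 -0.1869  0.1413] turn 0.1126
```

>>> {"name": "arm_command", "arguments": {"series": [[0.047,-0.0175,0.003,0.02],[0.094,-0.035,0.01,0.04],[0.14,-0.052,0.02,0.06],[0.186,-0.069,0.03,0.08],[0.233,-0.0865,0.04,0.1126]], "hand": 0, "grip_force": 40}}

```text
time: 1.6
ee_pos: [0.3628, -0.3703, 0.1915]
tcp_rot: [180.0, -0.0, 11.2]
wrist_force: [0.5, -0.9, -0.0]
opening: 0.0125
grasp_force: 0.0
```

```bash
python3 -c "
from h import *
delta(.5898,-.1924,.09,11.3)"
```

```text
pos [ 362.8 -370.3  191.5] rot [ 1.7997e+02 -2.0000e-02  1.1230e+01] t 1.6 F [ 0.5 -0.9 -0. ] grip 0.012544217429607974 0.0 
 shift [ 0.2572 -0.1303  0.1015] turn -0.0012
```

>>> {"name": "arm_command", "arguments": {"series": [[0.044,-0.022,0.015,0],[0.088,-0.044,0.03,0],[0.132,-0.067,0.045,0],[0.175,-0.089,0.06,0],[0.218,-0.11,0.075,0]]}}

```text
time: 2.1
ee_pos: [0.5511, -0.2227, 0.1179]
tcp_rot: [180.0, -0.0, 11.3]
wrist_force: [-0.0, -2.5, 0.2]
opening: 0.0003
grasp_force: 0.0
```

>>> {"name": "arm_command", "arguments": {"series": [[0.02,-0.01,0.01,0],[0.038,-0.019,0.015,0],[0.038,-0.019,0.015,0],[0.038,-0.019,0.015,0],[0.038,-0.019,0.015,0]]}}

```text
time: 2.6
ee_pos: [0.5828, -0.1991, 0.1041]
tcp_rot: [180.0, -0.0, 11.2]
wrist_force: [-1.3, -0.0, -0.4]
opening: 0.0004
grasp_force: 0.0
```

Run:
```python
from h import *
c=cam("top"); cv2.imwrite("pics/c2.png",cv2.resize(c["color"][160:310,300:500],None,fx=3,fy=3,interpolation=cv2.INTER_CUBIC))
delta(.5898,-.1924,.066,11.3)
```

```text
pos [ 582.8 -199.2  104.2] rot [ 1.7996e+02 -4.0000e-02  1.1220e+01] t 2.65 F [-0.2  0.1  0.7] grip 9.277016449997296e-05 0.0 
 shift [ 0.0082 -0.0053  0.0382] turn -0.0013
```

View pics/c2.png

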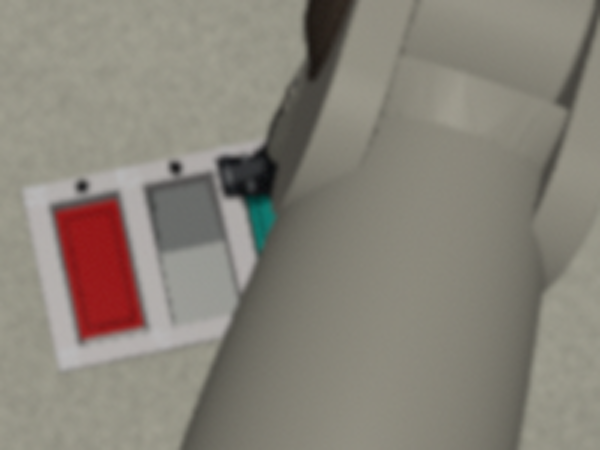

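The arm hides most of the teal pocket from the top camera. The gripper is over its dot end at about (245,175), and red is undisturbed. I'll lower to just above the tin and check from the side.

>>> {"name": "arm_command", "arguments": {"series": [[0.004,-0.003,0.01,0],[0.008,-0.005,0.02,0],[0.008,-0.005,0.03,0],[0.008,-0.005,0.036,0],[0.008,-0.005,0.036,0]]}}

```text
time: 3.15
ee_pos: [0.5893, -0.1915, 0.0657]
tcp_rot: [-179.9, 0.1, 11.3]
wrist_force: [0.2, 0.2, 0.1]
opening: 0.0002
grasp_force: 0.0
```

Run:
```python
from h import *
c=cam("side"); cv2.imwrite("pics/c3.png",cv2.resize(c["color"][220:400,240:460],None,fx=3,fy=3,interpolation=cv2.INTER_CUBIC))
delta(.5898,-.1924,.05,11.3)
```

```text
pos [ 589.6 -191.6   66.6] rot [-1.7996e+02  7.0000e-02  1.1300e+01] t 3.2 F [-0.2  0.9  0.3] grip -0.00028604689642303246 0.0 
 shift [0.     0.0008 0.0166] turn -0.0
```

View pics/c3.png

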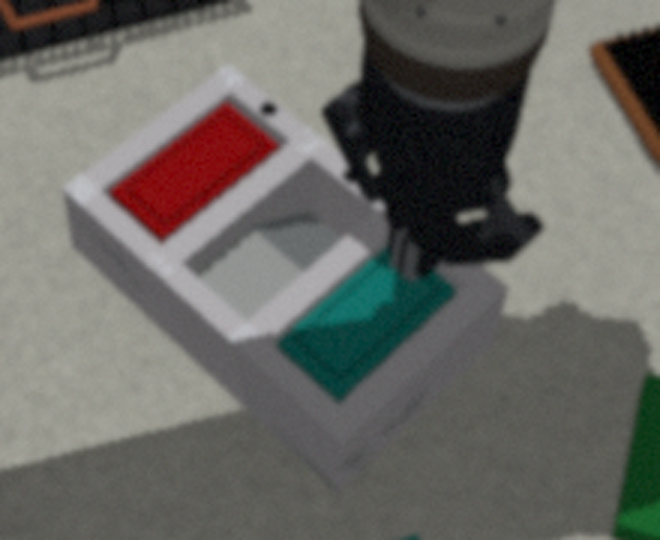

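The closed fingertips are at crop (410,268), just above the dot end of the teal tin and centred across it. I'll press now.

>>> {"name": "arm_command", "arguments": {"series": [[0,0.001,0.004,0],[0,0.001,0.008,0],[0,0.001,0.011,0],[0,0.001,0.014,0],[0,0.001,0.014,0]]}}

```text
time: 3.7
ee_pos: [0.59, -0.1926, 0.0528]
tcp_rot: [-180.0, 0.0, 11.3]
wrist_force: [0.1, -0.3, -0.0]
opening: 0.0
grasp_force: 0.0
```

>>> {"name": "arm_command", "arguments": {"series": [[0,0,0.001,0],[0,0,0.002,0],[0,0,0.003,0],[0,0,0.004,0],[0,0,0.004,0]]}}

```text
time: 4.2
ee_pos: [0.5902, -0.1927, 0.0492]
tcp_rot: [-180.0, 0.0, 11.3]
wrist_force: [0.2, -0.4, 0.1]
opening: 0.0002
grasp_force: 0.0
```

Run:
```python
from h import *
c=cam("side"); cv2.imwrite("pics/c4.png",cv2.resize(c["color"][220:400,240:460],None,fx=3,fy=3,interpolation=cv2.INTER_CUBIC))
delta(.5898,-.1924,.05,11.3)
```

```text
pos [ 590.2 -192.7   49.3] rot [-1.80e+02  1.00e-02  1.13e+01] t 4.25 F [-0.2  0.2 -0.1] grip 0.000250612091794445 0.0 
 shift [-0.0004 -0.0003 -0.0007] turn 0.0
```

View pics/c4.png

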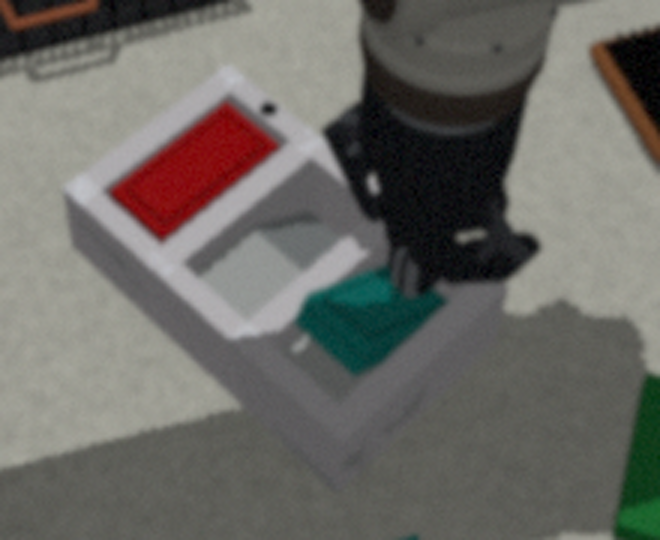

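The tin has toppled: its -x end is raised at crop (330,320) and there is no force on the finger. I'll back off straight up and move to above the raised end.

>>> {"name": "arm_command", "arguments": {"series": [[0,0,-0.02,0],[0,0,-0.045,0],[0,0,-0.07,0],[-0.027,0,-0.08,0],[-0.055,0,-0.08,0]], "hand": 0.068}}

```text
time: 4.75
ee_pos: [0.5369, -0.2037, 0.1312]
tcp_rot: [179.9, -0.1, 11.3]
wrist_force: [0.0, 0.4, -0.6]
opening: 0.0678
grasp_force: 0.0
```

>>> {"name": "arm_command", "arguments": {"series": [[0,0,0,0],[0,0,0,0],[0,0,0,0],[0,0,0,0],[0,0,0,0]]}}

```text
time: 5.25
ee_pos: [0.5367, -0.2033, 0.1289]
tcp_rot: [-180.0, 0.0, 11.3]
wrist_force: [-0.2, 0.3, -0.3]
opening: 0.068
grasp_force: 0.0
```

Run:
```python
from h import *
c=cam("side"); cv2.imwrite("pics/c5.png",cv2.resize(c["color"][220:400,240:460],None,fx=3,fy=3,interpolation=cv2.INTER_CUBIC))
# predicted raised corners in crop pixels
u=np.array([np.cos(np.radians(11.3)),np.sin(np.radians(11.3))]);v=np.array([-u[1],u[0]]);C=np.array([.5545,-.1995])
for a,z in((-.034,.066),(-.023,.082)):
  for b in(-.022,.022): print(((proj(c,np.r_[C+a*u+b*v,z])[0]-[240,220])*3).round())
p=C-.020*u; delta(p[0],p[1],.062,11.3)
```

```text
[353. 373.]
[291. 318.]
[370. 344.]
[307. 289.]
pos [ 536.7 -203.3  129. ] rot [-1.7998e+02  2.0000e-02  1.1320e+01] t 5.3 F [ 0.5 -0.7  0.7] grip 0.06789905316766086 0.0 
 shift [-0.0017 -0.0002  0.067 ] turn 0.0004
```

View pics/c5.png

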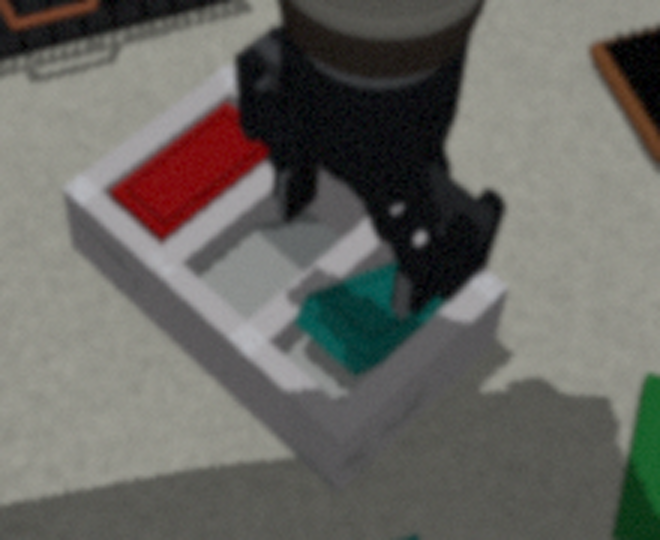

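The tin is tipped, with its raised corners at crop (298,322), (358,375), (380,350) and (313,293). That is within about 3 mm of prediction, shifted slightly to -y. The fingers straddle it, so I'll lower and grip.

>>> {"name": "arm_command", "arguments": {"series": [[0,0.002,0.02,0],[-0.001,0.002,0.04,0],[-0.001,0.002,0.056,0],[-0.001,0.002,0.067,0],[-0.001,0.002,0.067,0]]}}

```text
time: 5.8
ee_pos: [0.5351, -0.2052, 0.0607]
tcp_rot: [-179.9, 0.1, 11.3]
wrist_force: [0.3, 0.1, 0.3]
opening: 0.0681
grasp_force: 0.0
```

>>> {"name": "arm_command", "arguments": {"series": [[0,0,0,0],[0,0,0,0],[0,0,0,0],[0,0,0,0],[0,0,0,0]], "hand": 0.03, "grip_force": 60}}

```text
time: 6.3
ee_pos: [0.5362, -0.2058, 0.0635]
tcp_rot: [179.9, -0.1, 11.3]
wrist_force: [-1.9, -0.0, 6.2]
opening: 0.0423
grasp_force: 60.8
```

>>> {"name": "arm_command", "arguments": {"series": [[-0.001,0,-0.01,0],[-0.002,0,-0.02,0],[-0.002,0,-0.035,0],[-0.002,0,-0.055,0],[-0.002,0,-0.075,0]]}}

```text
time: 6.8
ee_pos: [0.5338, -0.206, 0.1392]
tcp_rot: [180.0, -0.0, 11.3]
wrist_force: [0.8, 1.0, -1.2]
opening: 0.0422
grasp_force: 60.9
```

>>> {"name": "arm_command", "arguments": {"series": [[0,0,-0.02,0],[0,0,-0.04,0],[0,0,-0.05,0],[0,0,-0.05,0],[0,0,-0.05,0]]}}

```text
time: 7.3
ee_pos: [0.5337, -0.206, 0.1869]
tcp_rot: [-180.0, 0.0, 11.3]
wrist_force: [-0.3, -0.3, -0.7]
opening: 0.0424
grasp_force: 60.9
```

Run:
```python
from h import *
c=cam("side"); cv2.imwrite("pics/c6.png",c["color"])
delta(.51,.20,.18,-16)
```

```text
pos [ 533.5 -205.9  186.4] rot [-1.7996e+02  6.0000e-02  1.1300e+01] t 7.35 F [ 0.2 -1.3 -1.3] grip 0.042453936214312156 60.90132236480713 
 shift [ 0.0565 -0.4026  0.0066] turn 0.4765
```

View pics/c6.png

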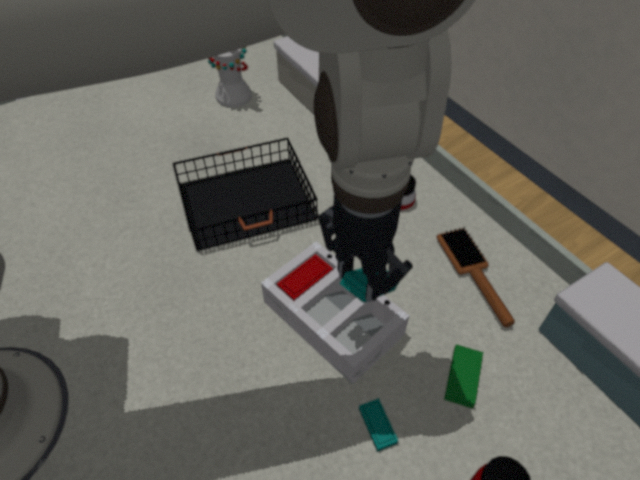

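The tin is held, raised end in the gripper at (355,280). Red is flush at (304,276). Now carry it to the basket.

>>> {"name": "arm_command", "arguments": {"series": [[0.006,-0.033,0,0.04],[0.013,-0.076,0,0.09],[0.02,-0.12,0,0.14],[0.0275,-0.163,0,0.19],[0.035,-0.205,0,0.24]]}}

```text
time: 7.85
ee_pos: [0.5268, -0.0081, 0.1863]
tcp_rot: [-179.4, 0.1, -1.2]
wrist_force: [-0.0, -0.4, -0.1]
opening: 0.0422
grasp_force: 61.1
```

```bash
python3 -c "
from h import *
delta(.522,.19,.18,-16)"
```

```text
pos [526.8  -8.1 186.3] rot [-1.7944e+02  9.0000e-02 -1.2100e+00] t 7.85 F [-0.  -0.4 -0.1] grip 0.04215646253626732 61.09190583229065 
 shift [-0.009  -0.1979  0.0083] turn 0.2581
```

>>> {"name": "arm_command", "arguments": {"series": [[-0.002,-0.045,0,0.06],[-0.004,-0.09,0,0.12],[-0.006,-0.135,0,0.18],[-0.007,-0.17,0,0.225],[-0.008,-0.189,0,0.2365]]}}

```text
time: 8.35
ee_pos: [0.5001, -0.0702, 0.188]
tcp_rot: [-176.6, 0.3, -9.9]
wrist_force: [-0.2, 1.1, -1.0]
opening: 0.0425
grasp_force: 61.2
```

>>> {"name": "arm_command", "arguments": {"series": [[0,0,0.02,0],[0,0,0.04,0],[0,0,0.06,0],[0,0,0.08,0],[0,0,0.08,0]]}}

```text
time: 8.85
ee_pos: [0.5, -0.0665, 0.1068]
tcp_rot: [-176.5, 0.4, -9.5]
wrist_force: [1.3, -0.3, 0.4]
opening: 0.0422
grasp_force: 62.0
```

Run:
```python
from h import *
c=cam("side"); cv2.imwrite("pics/c7.png",cv2.resize(c["color"][80:290,120:390],None,fx=2.8,fy=2.8))
delta(.522,.19,.05,-16)
```

```text
pos [500.4 -66.4 108.3] rot [-176.54    0.32   -9.47] t 8.9 F [ 0.3  0.1 -0.2] grip 0.04235241236709253 61.84600353240967 
 shift [-0.0205 -0.2525  0.0738] turn 0.114
```

View pics/c7.png

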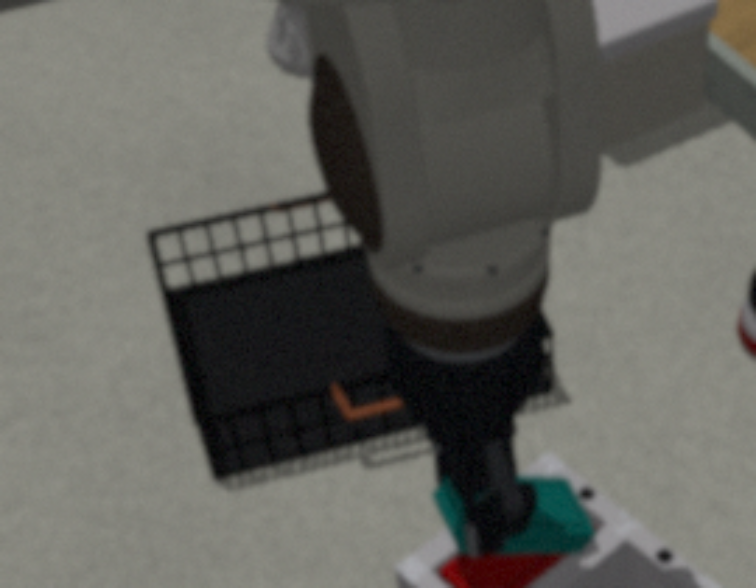

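The arm stalled short of the basket, over the red tin at crop (510,560), but with no contact force. A joint limit is the likely cause, so I'll raise and check the joints.

>>> {"name": "arm_command", "arguments": {"series": [[0,0,-0.02,0],[0,0,-0.04,0],[0,0,-0.06,0],[0,0,-0.08,0],[0,0,-0.08,0]]}}

```text
time: 9.4
ee_pos: [0.5015, -0.0711, 0.1922]
tcp_rot: [-176.5, -0.0, -9.4]
wrist_force: [-0.8, -0.1, -1.4]
opening: 0.0419
grasp_force: 61.9
```

```bash
python3 -c "
from h import *
print(bot.get_obs()['q'].round(1))
delta(.522,.19,.18,-16)"
```

```text
[-10.   -1.6  -1.1  90.6   3.5 179.4]
pos [501.5 -71.1 192.2] rot [-1.7654e+02 -1.0000e-02 -9.4200e+00] t 9.4 F [-0.8 -0.1 -1.4] grip 0.04194380603481098 61.857261657714844 
 shift [-0.0226 -0.2598  0.0279] turn 0.1148
```

Joint 6 is at its 180° limit. I'll turn the wrist back the other way and place the tin along the basket's short side at yaw about 74°.

>>> {"name": "arm_command", "arguments": {"series": [[0,0,0,-0.13],[0,0,0,-0.26],[0,0,0,-0.39],[0,0,0,-0.52],[0,0,0,-0.65]]}}

```text
time: 9.9
ee_pos: [0.5003, -0.0706, 0.1881]
tcp_rot: [-177.1, -1.9, 28.1]
wrist_force: [-0.4, 0.0, -0.1]
opening: 0.0424
grasp_force: 61.8
```

```bash
python3 -c "
from h import *
print(bot.get_obs()['q'].round(1))
delta(.541,.165,.18,74)"
```

```text
[-10.   -1.5  -1.4  90.4   3.5 141.9]
pos [500.3 -70.6 188.1] rot [-177.07   -1.88   28.1 ] t 9.9 F [-0.4  0.  -0.1] grip 0.04243526813352448 61.79816007614136 
 shift [ 0.1465 -0.1878  0.0225] turn -0.8011
```

>>> {"name": "arm_command", "arguments": {"series": [[0.024,-0.031,0.003,-0.12],[0.054,-0.069,0.006,-0.25],[0.083,-0.106,0.009,-0.38],[0.112,-0.144,0.012,-0.51],[0.138,-0.177,0.015,-0.64]]}}

```text
time: 10.4
ee_pos: [0.5397, 0.153, 0.1868]
tcp_rot: [-178.8, -3.3, 64.8]
wrist_force: [0.2, 0.1, -1.7]
opening: 0.0425
grasp_force: 61.8
```

```bash
python3 -c "
from h import *
print(bot.get_obs()['q'].round(1))
delta(.541,.165,.17,74)"
```

```text
[ 14.2   4.6   4.7  88.9   3.3 129.4]
pos [539.7 153.  186.8] rot [-178.79   -3.26   64.8 ] t 10.4 F [ 0.2  0.1 -1.7] grip 0.0425230856969628 61.76784038543701 
 shift [ 0.0104 -0.0036  0.0175] turn -0.1605
```

>>> {"name": "arm_command", "arguments": {"series": [[0.004,0,0.02,-0.06],[0.006,0,0.04,-0.12],[0.006,0,0.06,-0.14],[0.006,0,0.08,-0.14],[0.006,0,0.1,-0.14]]}}

```text
time: 10.9
ee_pos: [0.5426, 0.1623, 0.0864]
tcp_rot: [-179.2, -3.4, 72.5]
wrist_force: [-0.1, -0.4, -0.5]
opening: 0.0423
grasp_force: 61.8
```

Run:
```python
from h import *
c=cam("side"); cv2.imwrite("pics/c8.png",cv2.resize(c["color"][80:290,120:390],None,fx=2.8,fy=2.8))
delta(.541,.165,.05,74)
```

```text
pos [541.2 162.   82.8] rot [-179.     -3.24   72.51] t 10.95 F [-1.   0.9 -4.2] grip 0.04235444805001443 61.77406668663025 
 shift [ 0.0009 -0.0005  0.0329] turn -0.026
```

View pics/c8.png

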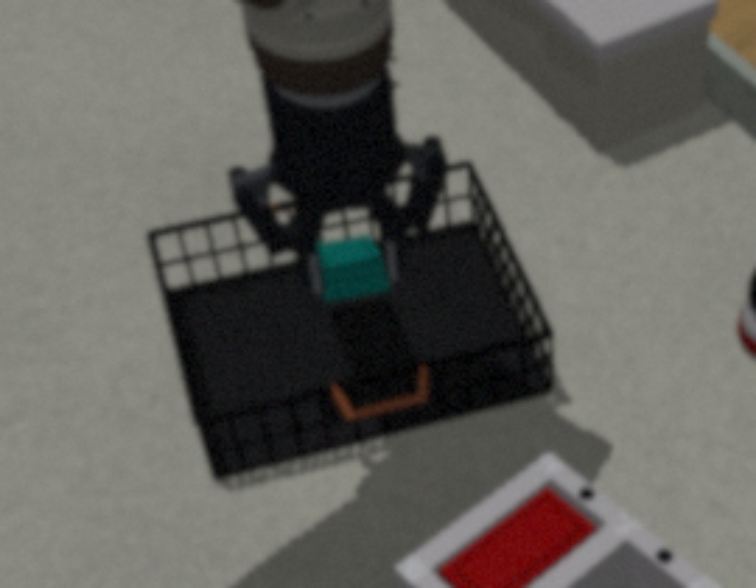

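The tin is inside the basket at crop (352,268), clear of the walls. The red tin is flush. I'll lower to touch the floor with a light grip.

>>> {"name": "arm_command", "arguments": {"series": [[0,0,0.008,0],[0,0,0.016,0],[0,0,0.022,0],[0,0,0.028,0],[0,0,0.028,0]]}}

```text
time: 11.45
ee_pos: [0.5428, 0.1643, 0.0592]
tcp_rot: [-179.2, -3.4, 72.6]
wrist_force: [0.1, -0.6, -1.3]
opening: 0.0425
grasp_force: 61.8
```

>>> {"name": "arm_command", "arguments": {"series": [[0,0,0.004,0],[0,0,0.007,0],[0,0,0.01,0],[0,0,0.013,0],[0,0,0.013,0]], "grip_force": 20}}

```text
time: 11.95
ee_pos: [0.5431, 0.1652, 0.0467]
tcp_rot: [-179.3, -3.4, 72.6]
wrist_force: [-0.0, -0.6, 0.1]
opening: 0.0421
grasp_force: 61.9
```

>>> {"name": "arm_command", "arguments": {"series": [[0,0,0.003,0],[0,0,0.006,0],[0,0,0.009,0],[0,0,0.012,0],[0,0,0.012,0]], "hand": 0.035, "grip_force": 20}}

```text
time: 12.45
ee_pos: [0.5441, 0.1655, 0.0365]
tcp_rot: [-179.4, -3.4, 72.5]
wrist_force: [-2.3, -6.4, 12.6]
opening: 0.0421
grasp_force: 64.5
```

>>> {"name": "arm_command", "arguments": {"series": [[0,0,0.003,0],[0,0,0.006,0],[0,0,0.009,0],[0,0,0.012,0],[0,0,0.012,0]]}}

```text
time: 12.95
ee_pos: [0.5442, 0.1661, 0.0242]
tcp_rot: [-179.4, -3.4, 72.5]
wrist_force: [0.1, -6.6, 8.9]
opening: 0.0425
grasp_force: 65.0
```

>>> {"name": "arm_command", "arguments": {"series": [[0,0,0.002,0],[0,0,0.004,0],[0,0,0.006,0],[0,0,0.009,0],[0,0,0.009,0]]}}

```text
time: 13.45
ee_pos: [0.544, 0.1669, 0.0149]
tcp_rot: [-179.4, -3.4, 72.5]
wrist_force: [-0.4, -3.9, 7.5]
opening: 0.042
grasp_force: 64.7
```

>>> {"name": "arm_command", "arguments": {"series": [[0,0,0,0],[0,0,0,0],[0,0,0,0],[0,0,0,0],[0,0,0,0]], "hand": 0.07}}

```text
time: 13.95
ee_pos: [0.5432, 0.1672, 0.0138]
tcp_rot: [-179.2, -3.4, 72.6]
wrist_force: [-1.2, -0.9, -0.8]
opening: 0.0698
grasp_force: 0.0
```

>>> {"name": "arm_command", "arguments": {"series": [[0,0,-0.02,0],[0,0,-0.05,0],[0,0,-0.09,0],[0,0,-0.13,0],[0,0,-0.17,0]]}}

```text
time: 14.45
ee_pos: [0.5421, 0.1568, 0.1852]
tcp_rot: [-179.2, -3.4, 72.6]
wrist_force: [0.3, 0.5, 0.1]
opening: 0.0703
grasp_force: 0.0
```

Run:
```python
from h import *
c=cam("side"); cv2.imwrite("pics/c9.png",cv2.resize(c["color"][130:330,160:410],None,fx=3,fy=3))
delta(.541,.165,.05,74)
```

```text
pos [543.8 157.  192.4] rot [-179.67   -3.67   72.58] t 14.5 F [-2.  -1.3  5.6] grip 0.06976055173360851 0.0 
 shift [-0.0023 -0.0043  0.1426] turn -0.0248
```

View pics/c9.png

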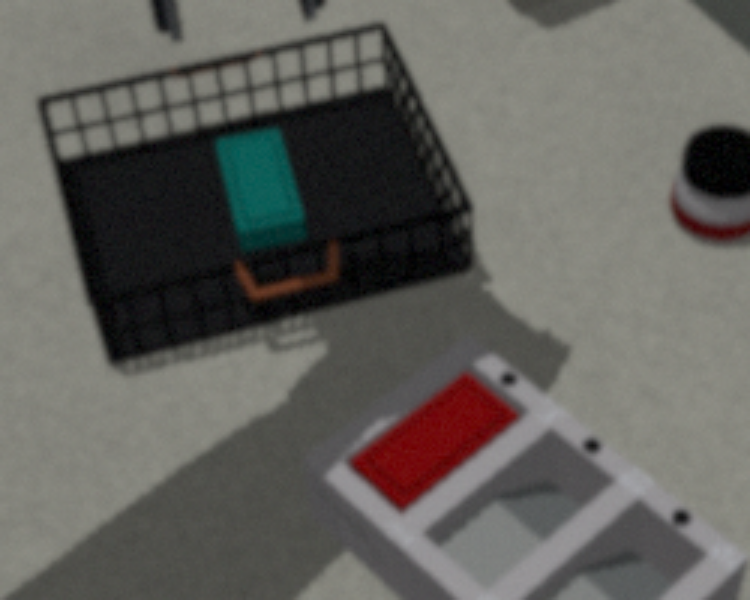

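The teal tin lies flat on the basket floor at crop (260,185). The red tin is flush in its pocket at (435,440), and the gripper is clear. Handing in.

```bash
python3 -c "
from workcell import bot
print(bot.job_done())"
```

```text
the job is handed in; nothing more can be done
None
```

I tipped the turquoise tin up by pressing its dot end, gripped it by the raised end and laid it flat on the basket floor; the red tin is still flush in its pocket, and I handed the job in at about 14.5 s.

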